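Close an adjustable wrench on a nut by its worm, then tighten the nut an eighth of a turn

ROBOT

A 6-joint arm with a two-finger parallel gripper is mounted at the origin on the work surface. World frame = base frame: x ahead of the robot, y to its left, z up, the work surface at z = 0. Lengths are in m, angles in rad, forces in N, time in s.
With the tool pointing down it reaches from about 0.425 to 0.95 m from the base axis. Payload 3.5 kg.
Tool frame: the origin (TCP) lies on the centre line of the jaws, within the pads' length; the fingertips stand 14 mm ahead of it and the grasp point (between the pads) lies 5 mm behind it (ctrl.finger_overhang is the distance from the TCP to the fingertips, in m); z points along the fingers, y is the line along which they close (so a half turn about z gives the same grasp; the last joint's range is limited). The gripper opens to 85 mm and grips with 20 to 120 N. Pads are 22 mm wide; open, the fingers measure 114 mm over their backs; the gripper's body (76 mm by 85 mm) begins 54 mm behind the grasp point. The pads swing forward as they close: fully open they stand 13 mm farther back than shut.
Start: joints at [-1.309, 0.286, 1.577, -0, 1.279, -0.15], TCP at [0.27, -0.619, 0.245] pointing down, gripper open.
Joint ranges: [-2.77, 2.77], [-0.9, 2.22], [0.21, 2.48], [-1.53, 4.67], [0.24, 2.81], [-2.84, 2.84]. Speed limits (rad/s): [2.79, 2.79, 3.14, 3.14, 3.14, 3.14].

INTERFACE

Orientations are given as a unit quaternion [x, y, z, w].
In Python, from plant import ctrl gives the robot as it stands.
- The arm moves only by the tool send_rows, never from a script. Its argument "moves" is text: rows parted by semicolons, each of 7 numbers parted by spaces: the turn, a rotation vector about the tool's x, y, z in units of 360 degrees (1.0 is 360 degrees), then the shift along the tool's x, y, z in units of 20 cm (1.0 is 20 cm), then the gripper's target within -1 to 1 (fully open at 1, half-way at 0, shut at -1). A call has 1 to 12 rows; each row is the pose to reach, as a shift and turn from the pose commanded when the call began, along the tool's axes at that moment, turning the shorter way round; what a row does not reach only later rows make up. A row lasts 1/8 s, in which the tool goes at most 62.5 mm and 10.7 degrees, less where a joint would pass 70% of its speed; a pose out of reach is approached as far as the arm can. A call with a number of a shift or a turn outside -1 to 1 is refused whole. A call with a gripper value outside its range is refused whole. The fingers move at their own pace and stop on an object; "newtons" is the grip in N (left out, the last holds). Time passes only in rows, so rows that repeat a pose let the fingers close. It gives the time, the measured TCP pose, the force, the opening and the grip force at its end, in the units of the state.
- ctrl.get_state(): the state, without advancing time (a new reading comes with each control period).
- ctrl.read_camera(name): name is "scene" or "top" or "wrist"; returns a dict with "image" (384x512x3 uint8, red, green, blue), "fovy" (degrees; the focal length in pixels is half the picture's height over the tangent of half this angle, whatever the lens; pixels are square), "cx", "cy" (the principal point, pixels), "distortion" ([k1, k2, p1, p2, k3] as OpenCV has them; the pictures are not rectified), "extrinsics" (4x4, takes a point from camera to world coordinates). Camera axes: x right, y up, looking along -z (the intrinsics and any distortion apply to the point x, -y, -z); pixel columns grow to the right and rows downward; lengths in m; the calibration is good to about 2 mm. A picture is of the moment at which its call begins. There is no depth.
- ctrl.sign_off(): hands the job in; it is judged then, once.
The state is a dict: "time": time; "qpos": joint angles; "dq": joint speeds; "joint_efforts": joint torques, N m; "eef_pos": TCP position; "tcp_rot": TCP orientation; "contact_force": force on the tool from outside, world axes, zero at the start; "wrist_torque": the same for the moment, N m; "opening": opening from 0.0 (shut) to 1.0 (fully open); "finger_force": force on a finger pad.
Only numpy, scipy, OpenCV 4.12 (cv2) and the standard library are available. Lean on these libraries where they do the work, as an engineer would, in place of code of your own. Each camera call takes 0.05 s, during which the arm holds its last target. There are 200 camera calls.

TASK

The adjustable wrench lies loosely round the hex nut on the assembly fixture. Roll its worm with light pressure (do not push the jaw itself, and do not press hard on the worm) until the jaw sits snugly on the nut, and only then swing the handle to tighten the nut clockwise by an eighth of a turn; leave the wrench snug on the nut and the things around it undisturbed.

Things in the scene. Friction and masses are not known exactly. Their poses are not given: they have to be found in the camera images.
- wrench: steel adjustable wrench, some 0.6 kg, 258 mm long, lying flat round the nut. Origin: underside, centre of the nut's seat; z up, handle to -x, jaws open to +x. Head 12 mm thick. Jaws x -16 to +15 mm; fixed jaw face at y = +12 mm, movable jaw on the -y side, throat at x = -17 mm. Handle: bar 24 mm wide, z 0 to 10 mm, x -60 to -230 mm, resting on a rail at x = -125 mm. Underside 40 mm above table
- worm: knurled adjusting worm in the wrench's head: steel cylinder 18 mm in diameter, 20 mm long, axis along the wrench's y; origin at its centre (-38, 0, +6 mm in the wrench's frame; this frame spins). It turns stiffly (5 N of pull at its rim): it needs 7 to 14 N of downward pressure, as friction varies; over 18 N, or a touchdown faster than 10 mm/s, damages it. Once the jaw is snug it stalls and slips
- worm_top (a point): top of the worm, where it is rolled: 55 mm above the table, 4 mm proud of the steel around it. A closed fingertip pressed lightly here and drawn towards the jaws (wrench +x) rolls the worm by friction and closes the jaw; drawn towards the handle, it opens it. 9 mm of travel is 1 rad and moves the jaw 1.2 mm: several strokes of some 18 mm, lifting between them. Fixed to the wrench
- jaw (a joint): how far the movable jaw has closed, in m: the opening between the jaws is 31 mm minus this. It starts between 1 and 3.5 mm; on the flats of the nut it stands at about 7 mm
- jaw_block: the movable jaw of the wrench, a steel block 31 x 15 x 11 mm, driven by the worm only; not to be pushed or squeezed. Origin same as the wrench's when jaw is 0, shifting along the wrench's y with it
- nut (a joint): how far the nut has turned clockwise (seen from above), in rad; 0 at the start, an eighth of a turn is 0.785. It resists with about 0.3 N m (2 N at handle_grip)
- nut_top (a point): centre of the top face of the steel hex nut, 24 mm across flats, 15 mm tall, on the nut's fixed vertical axis, 55 mm above the table; a threaded stud of 16 mm stands 9 mm above it
- handle_grip (a point): point in the middle of the wrench's handle, 165 mm from the nut's axis, 45 mm above the table; a good place to grip across the 24 mm width. The handle is to sweep 45 degrees clockwise, seen from above, about the nut, over the curved rail
- fixture: fixed steel plate 190 x 190 x 12 mm carrying the nut's boss (collar 54 mm in diameter, 40 mm high) and the curved rail of radius 125 mm about the nut, top 40 mm high. Origin on the table under the nut's axis; at the start the handle points roughly along its -x, at the end midway between its -x and +y. The plate spans x -148 to +43, y -48 to +143 mm
- spare_nut: bystander: loose steel hex nut, 24 mm across flats, 15 mm tall, lying on the fixture's plate; origin under its centre
- washer: bystander: loose steel washer, 32 mm in diameter, 4 mm thick, lying on the fixture's plate below the handle's sweep; origin under its centre
- screwdriver: bystander: green-handled screwdriver lying on the table
- spanner: bystander: fixed-size spanner lying on the table
- carton: bystander: cardboard carton 100 x 160 x 90 mm; origin under its centre
- breaker: bystander: white circuit breaker module 70 x 18 x 80 mm standing on the table; origin under its centre

How it is judged:
By the outcome, as a careful person would: the job done as asked, in the order asked, and still so for the second after the job is handed in, with the robot touching nothing.
It also fails if it takes over 72 s, if anything falls off the work surface, if the arm or the gripper's body presses on something with over 40 N, if the wrist force passes 120 N, or if a joint passes its speed limit or range.

## Working session

There is one attempt and no reset: what is moved stays moved. The work goes in short steps, Python scripts to look and compute and a tool call to move; the robot and the scene stay as the last step left them, time stands still between calls to the robot, and variables do not carry over. Pictures are saved under pics/ and viewed, at most 10 in all, crops included, and the job is handed in when it is done.

Besides the shell and the picture viewer there is one more tool, called after "Emit:" as a command line: name --argument value ..., lists and objects as JSON in quotes. send_rows: Moves the arm, as the interface text tells. Its arguments: {"type":"object","properties":{"moves":{"type":"string"},"newtons":{"type":"number"}},"required":["moves"]}

```bash
mkdir -p pics; ls
cat > h.py <<'E'
import numpy as np, cv2
from plant import ctrl
from scipy.spatial.transform import Rotation as R
def cam(n):
    c=ctrl.read_camera(n); return c
def K(c):
    f=c["image"].shape[0]/2/np.tan(np.radians(c["fovy"])/2)
    return np.array([[f,0,c["cx"]],[0,f,c["cy"]],[0,0,1.]])
def ray(c,px,z):
    p=cv2.undistortPoints(np.array(px,float).reshape(-1,1,2),K(c),np.array(c["distortion"],float)).reshape(-1,2)
    E=np.array(c["extrinsics"]); d=np.c_[p[:,0],-p[:,1],-np.ones(len(p))]@E[:3,:3].T
    o=E[:3,3]; return o+d*((z-o[2])/d[:,2])[:,None]
def proj(c,P):
    E=np.linalg.inv(np.array(c["extrinsics"])); q=np.atleast_2d(P)@E[:3,:3].T+E[:3,3]
    q=q*[1,-1,-1]
    return cv2.projectPoints(q.reshape(-1,1,3),np.zeros(3),np.zeros(3),K(c),np.array(c["distortion"],float))[0].reshape(-1,2)
def save(c,n,crop=None,s=1):
    im=c["image"][:,:,::-1]
    if crop: x0,y0,x1,y1=crop; im=im[y0:y1,x0:x1]
    cv2.imwrite("pics/"+n,cv2.resize(im,None,fx=s,fy=s,interpolation=cv2.INTER_CUBIC))
E
python3 - <<'E'
from h import *
c=cam("top"); s=cam("scene"); 
import pickle; pickle.dump((c,s),open("c0.pkl","wb"))
im=np.hstack([c["image"],s["image"]])[:,:,::-1]
cv2.imwrite("pics/a.png",cv2.resize(c["image"][:,:,::-1],None,fx=1.5,fy=1.5))
cv2.imwrite("pics/b.png",s["image"][:,:,::-1])
st=ctrl.get_state(); print(st, ctrl.finger_overhang, c["fovy"],np.round(c["extrinsics"],3))
E
```

```text
pics
{'time': 0.1, 'qpos': array([-1.30899405e+00,  2.87082576e-01,  1.57803278e+00, -1.04489330e-05,
        1.27861557e+00, -1.50003573e-01]), 'dq': array([-2.97169533e-04, -2.32802120e-03, -2.56741203e-03, -1.13434410e-03,
        1.92760916e-05, -2.10229725e-03]), 'joint_efforts': array([ 1.03232087e-03, -4.07294154e+01, -2.93699205e+01, -1.05191527e-04,
        3.37586956e-03, -2.16101462e-06]), 'eef_pos': array([ 0.27005266, -0.61800426,  0.24408063]), 'tcp_rot': array([ 9.78875912e-01,  2.04452456e-01, -6.47265308e-05, -1.06718702e-03]), 'contact_force': array([ 0.76332153,  0.51752113, -0.6391397 ]), 'wrist_torque': array([-0.02936988,  0.01396538, -0.00205187]), 'finger_force': 0.0, 'opening': 0.999909456124002} 0.014 56.40413060843117 [[-0.019  0.993 -0.116  0.413]
 [-1.    -0.018  0.01   0.054]
 [ 0.008  0.116  0.993  1.135]
 [ 0.     0.     0.     1.   ]]
```

View pics/a.png

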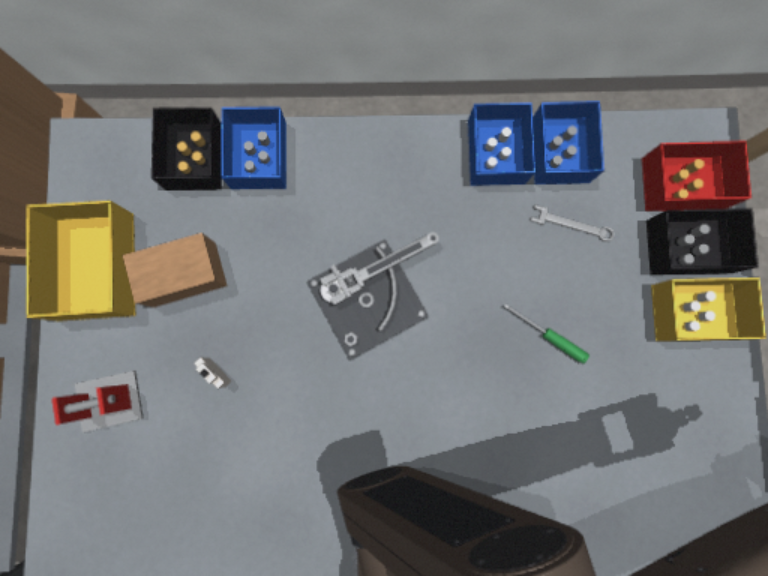

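The top view shows the nut at about (333,289), the handle's end at (432,239) and the rail curving to (382,330) in the enlarged picture. The handle will sweep clockwise, towards the robot.

Run:
```python
from h import *
import pickle
c,s=pickle.load(open("c0.pkl","rb"))
n=ray(c,[[333/1.5,289/1.5]],.055)[0]; e=ray(c,[[432/1.5,239/1.5]],.05)[0]
d=e-n;print(n,e,np.linalg.norm(d[:2]),np.degrees(np.arctan2(d[1],d[0])))
p=ray(c,np.array([[313,283],[350,355],[425,316],[382,243]])/1.5,.012);print(p)
save(c,"c.png",(195,140,305,245),5)
```

```text
[0.55410837 0.13709103 0.055     ] [ 0.65503586 -0.0672576   0.05      ] 0.2279138490715567 -63.71530130239248
[[ 0.57321908  0.18238162  0.012     ]
 [ 0.42088692  0.10625926  0.012     ]
 [ 0.49924328 -0.0519374   0.012     ]
 [ 0.65667263  0.0352569   0.012     ]]
```

View pics/c.png

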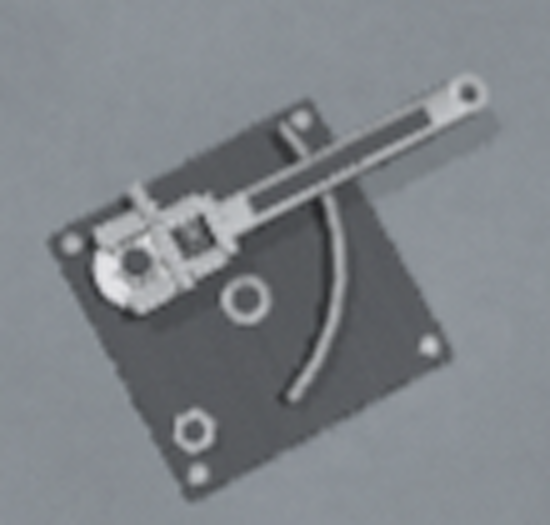

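The crop shows the stud at (135,262), the worm at (195,235) and the handle's hole at (468,93). Next: a helper for the row numbers, then an approach for a wrist look.

```bash
cat >> h.py <<'E'
def row(pos,yaw,base=None):
    "row numbers to take the tool (pointing down, tool x at yaw deg) to pos; base = (pos, Rotation) commanded now"
    st=ctrl.get_state(); p,r=base or (st["eef_pos"],R.from_quat(st["tcp_rot"]))
    t=R.from_euler('z',yaw,degrees=True)*R.from_euler('x',180,degrees=True)
    return np.round(np.r_[(r.inv()*t).as_rotvec()/2/np.pi, r.inv().apply(np.array(pos)-p)/.2],4)
E
python3 - <<'E'
from h import *
import pickle
c,s=pickle.load(open("c0.pkl","rb"))
a=ray(c,[[195+135/5,140+262/5]],.064)[0]; e=ray(c,[[195+468/5,140+93/5]],.05)[0];d=e-a
print(a,e,np.degrees(np.arctan2(d[1],d[0])),np.linalg.norm(d[:2]))
w=cam("wrist"); st=ctrl.get_state()
r=R.from_quat(st["tcp_rot"]); E=np.array(w["extrinsics"])
print(w["fovy"],r.inv().apply(E[:3,3]-st["eef_pos"]),np.round(r.as_matrix().T@E[:3,:3],2))
print(row([.55,.09,.26],116.3))
E
```

```text
[0.55374264 0.13639486 0.064     ] [ 0.6573112  -0.06917961  0.05      ] -63.2610026688338 0.23018972886050465
66.05653414662235 [ 0.06597701 -0.00024647 -0.12828031] [[ 0.    0.97  0.26]
 [ 1.   -0.    0.  ]
 [ 0.    0.26 -0.97]]
[-2.0000e-04 -3.0000e-04 -2.5750e-01  2.6997e+00 -2.6844e+00 -7.3100e-02]
```

Emit:
send_rows --moves "0 0 0 1 -1 0 0;0 0 0 1 -1 0 -1;0 0 0 1 -1 0 -1;0 0 0 1 -1 0 -1;0 0 0 1 -1 0 -1"

```text
time: 0.78
eef_pos: [0.374, -0.3523, 0.2449]
tcp_rot: [0.979, 0.205, 0.0, -0.0]
contact_force: [1.1, 0.1, 0.2]
opening: 0.002
finger_force: 0.0
```

Emit:
send_rows --moves "0 0 0 1 -1 0 -1;0 0 0 1 -1 0 -1;0 0 0 1 -1 0 -1;0 0 0 1 -1 0 -1;0 0 0 1 -1 0 -1"

```text
time: 1.4
eef_pos: [0.4769, -0.0891, 0.2452]
tcp_rot: [0.979, 0.206, 0.0, -0.0]
contact_force: [-0.9, -0.9, -0.1]
opening: -0.002
finger_force: 0.0
```

Emit:
send_rows --moves "0 0 -0.03 0.7 -0.68 0 -1;0 0 -0.06 0.7 -0.68 0 -1;0 0 -0.09 0.7 -0.68 0 -1;0 0 -0.12 0.7 -0.68 0 -1;0 0 -0.15 0.7 -0.68 0 -1;0 0 -0.18 0.7 -0.68 0 -1;0 0 -0.21 0.7 -0.68 0 -1;0 0 -0.24 0.7 -0.68 0 -1;0 0 -0.257 0.7 -0.68 0 -1;0 0 -0.257 0.7 -0.68 0 -1"

```text
time: 2.65
eef_pos: [0.5503, 0.0888, 0.245]
tcp_rot: [0.53, 0.848, -0.0, -0.0]
contact_force: [0.3, 0.0, 0.6]
opening: 0.003
finger_force: 0.0
```

Run:
```python
from h import *
import pickle
w=cam("wrist"); pickle.dump(w,open("w1.pkl","wb")); st=ctrl.get_state()
print(st["time"],st["eef_pos"],R.from_quat(st["tcp_rot"]).as_matrix(),st["contact_force"],st["opening"])
save(w,"w1.png",None,1.5)
```

```text
2.7 [0.55032584 0.08879525 0.24503598] [[-4.38360503e-01  8.98799079e-01 -5.34767938e-04]
 [ 8.98799203e-01  4.38360574e-01  1.78037108e-05]
 [ 2.50423139e-04 -4.72844552e-04 -9.99999857e-01]] [ 0.41332975  0.24549681 -0.42448467] 0.0006449752487457615
```

View pics/w1.png

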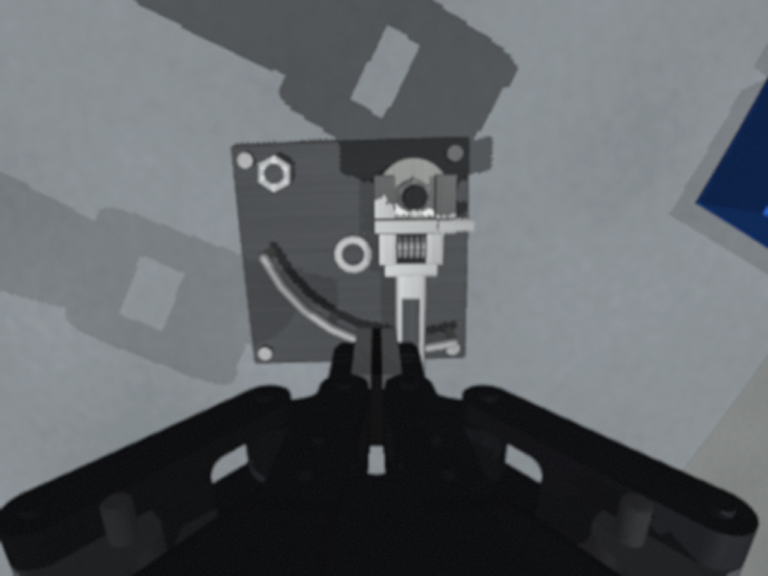

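The wrist view shows the worm at about (411,248), the stud at (414,195) and the closed fingertips at (377,345). I'll cast these and take a sharper crop for the precise worm and nut positions.

Run:
```python
from h import *
import pickle
w=pickle.load(open("w1.pkl","rb"))
q=lambda x,y,z:ray(w,[[x/1.5,y/1.5]],z)[0].round(4)
print("stud",q(414,195,.064),"worm",q(411,248,.055))
save(w,"w2.png",(235,95,325,240),4)
# fingertip check: project TCP fingertip
st=ctrl.get_state();print(proj(w,st["eef_pos"]+[0,0,-.014])*1.5)
```

```text
stud [0.556  0.1383 0.064 ] worm [0.5726 0.103  0.055 ]
[[374.39601923 353.82703127]]
```

View pics/w2.png

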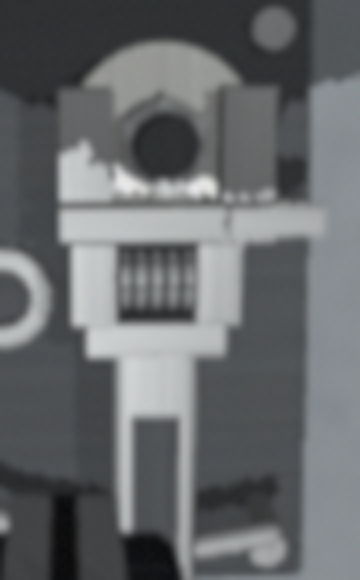

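The close crop shows the stud at (165,144), the worm's centre at (158,284), the movable jaw on the right with a gap to the nut, and the handle's middle at (155,400).

Run:
```python
from h import *
import pickle
w=pickle.load(open("w1.pkl","rb"))
q=lambda x,y,z:ray(w,[[235+x/4,95+y/4]],z)[0]
ang=lambda a,b:(np.degrees(np.arctan2(*(b-a)[1::-1])),np.linalg.norm((b-a)[:2]))
s,m,h=q(165,144,.064),q(158,284,.055),q(155,400,.05)
c,_=pickle.load(open("c0.pkl","rb")); e=ray(c,[[195+468/5,140+93/5]],.05)[0]
t=ray(c,[[195+135/5,140+262/5]],.064)[0]
h2=q(161,540,.05)
print(s,m,h,h2,ang(s,m),ang(s,h),ang(s,h2),ang(t,e),ang(s,e))
p=q(np.nan,0,0) if 0 else None
cor=[q(60,88,.052),q(110,88,.052),q(72,325,.052),q(242,325,.052)]
print(ang(cor[2],cor[3]))
```

```text
[0.5567188  0.13752998 0.064     ] [0.57342188 0.1025316  0.055     ] [0.58891639 0.071395   0.05      ] [0.61035979 0.03365807 0.05      ] (np.float64(-64.48704507565265), np.float64(0.038779880877612936)) (np.float64(-64.041021783275), np.float64(0.07355624078900719)) (np.float64(-62.68749896109523), np.float64(0.11690478670738769)) (np.float64(-63.2610026688338), np.float64(0.23018972886050465)) (np.float64(-64.05076162206626), np.float64(0.22988624836760116))
(np.float64(26.061285248713077), np.float64(0.04759502335369571))
```

Run:
```python
from h import *
print(row([.577,.0946,.080],116.2), row([.573,.1027,.080],116.2))
```

```text
[-1.000e-04 -0.000e+00 -6.000e-04 -3.260e-02  1.330e-01  8.251e-01] [-1.000e-04 -0.000e+00 -6.000e-04  1.260e-02  1.328e-01  8.251e-01]
```

Emit:
send_rows --moves "0 0 -0.0006 -0.0326 0.133 0.25 -1;0 0 -0.0006 -0.0326 0.133 0.5 -1;0 0 -0.0006 -0.0326 0.133 0.7 -1;0 0 -0.0006 -0.0326 0.133 0.8 -1;0 0 -0.0006 -0.0326 0.133 0.825 -1;0 0 -0.0006 -0.0326 0.133 0.825 -1;0 0 -0.0006 -0.0326 0.133 0.825 -1"

```text
time: 3.58
eef_pos: [0.5787, 0.0946, 0.0824]
tcp_rot: [0.528, 0.85, 0.001, 0.002]
contact_force: [-0.1, -0.3, 1.1]
opening: 0.0
finger_force: 0.0
```

Emit:
send_rows --moves "0 0 0 0 0 0.005 -1;0 0 0 0 0 0.01 -1;0 0 0 0 0 0.015 -1;0 0 0 0 0 0.02 -1;0 0 0 0 0 0.025 -1;0 0 0 0 0 0.03 -1;0 0 0 0 0 0.034 -1;0 0 0 0 0 0.037 -1;0 0 0 0 0 0.04 -1;0 0 0 0 0 0.04 -1"

```text
time: 4.82
eef_pos: [0.5772, 0.0946, 0.0723]
tcp_rot: [0.527, 0.85, -0.0, -0.0]
contact_force: [0.3, 0.5, -0.4]
opening: -0.002
finger_force: 0.0
```

Emit:
send_rows --moves "0 0 0 0 0 0.003 -1;0 0 0 0 0 0.006 -1;0 0 0 0 0 0.009 -1;0 0 0 0 0 0.01 -1"

```text
time: 5.32
eef_pos: [0.5772, 0.0947, 0.0702]
tcp_rot: [0.527, 0.85, -0.0, -0.0]
contact_force: [-0.2, 0.1, 1.1]
opening: -0.004
finger_force: 0.0
```

Emit:
send_rows --moves "0 0 0 0 0 0.002 -1;0 0 0 0 0 0.0035 -1;0 0 0 0 0 0.0035 -1"

```text
time: 5.7
eef_pos: [0.5772, 0.0946, 0.0696]
tcp_rot: [0.527, 0.85, -0.0, -0.0]
contact_force: [-0.0, -0.5, 1.1]
opening: 0.003
finger_force: 0.0
```

Emit:
send_rows --moves "0 0 0 0 0 0.0015 -1;0 0 0 0 0 0.0025 -1;0 0 0 0 0 0.0025 -1"

```text
time: 6.08
eef_pos: [0.5773, 0.0946, 0.0691]
tcp_rot: [0.527, 0.85, -0.0, -0.0]
contact_force: [-0.2, 0.7, 0.4]
opening: -0.002
finger_force: 0.0
```

Emit:
send_rows --moves "0 0 0 0 0 0.001 -1;0 0 0 0 0 0.002 -1;0 0 0 0 0 0.002 -1"

```text
time: 6.45
eef_pos: [0.5773, 0.0947, 0.0689]
tcp_rot: [0.527, 0.85, 0.0, 0.0]
contact_force: [-1.5, -0.1, 2.0]
opening: 0.001
finger_force: 0.8
```

Contact begins at 0.069, as it should. Increase the pressure gently.

Emit:
send_rows --moves "0 0 0 0 0 0.001 -1;0 0 0 0 0 0.002 -1;0 0 0 0 0 0.002 -1"

```text
time: 6.82
eef_pos: [0.5774, 0.0947, 0.0688]
tcp_rot: [0.527, 0.85, 0.0, 0.0]
contact_force: [-1.9, -0.4, 4.5]
opening: 0.001
finger_force: 2.5
```

Emit:
send_rows --moves "0 0 0 0 0 0.001 -1;0 0 0 0 0 0.001 -1"

```text
time: 7.08
eef_pos: [0.5774, 0.0946, 0.0688]
tcp_rot: [0.527, 0.85, 0.0, 0.0]
contact_force: [-1.4, -0.4, 6.6]
opening: -0.002
finger_force: 3.0
```

Emit:
send_rows --moves "0 0 0 0 0 0.001 -1;0 0 0 0 0 0.002 -1;0 0 0 0 0 0.002 -1"

```text
time: 7.45
eef_pos: [0.5775, 0.0946, 0.0687]
tcp_rot: [0.527, 0.85, -0.0, 0.0]
contact_force: [-2.6, 0.5, 7.2]
opening: 0.001
finger_force: 3.7
```

Emit:
send_rows --moves "0 0 0 0.005 0 0 -1;0 0 0 0.011 0 0 -1;0 0 0 0.018 0 0 -1;0 0 0 0.025 0 0 -1"

```text
time: 7.95
eef_pos: [0.5768, 0.0982, 0.0689]
tcp_rot: [0.527, 0.85, 0.0, 0.002]
contact_force: [1.7, -3.9, 4.9]
opening: -0.001
finger_force: 2.6
```

Emit:
send_rows --moves "0 0 0 0 0 0.0015 -1;0 0 0 0 0 0.003 -1;0 0 0 0 0 0.003 -1"

```text
time: 8.32
eef_pos: [0.5768, 0.0984, 0.0688]
tcp_rot: [0.527, 0.85, 0.0, 0.002]
contact_force: [0.2, -3.7, 8.4]
opening: -0.0
finger_force: 4.0
```

Emit:
send_rows --moves "0 0 0 0.006 0 0 -1;0 0 0 0.013 0 0 -1;0 0 0 0.02 0 0 -1"

```text
time: 8.7
eef_pos: [0.5753, 0.1014, 0.0689]
tcp_rot: [0.527, 0.85, 0.0, 0.003]
contact_force: [0.6, -5.5, 7.4]
opening: 0.002
finger_force: 3.7
```

Emit:
send_rows --moves "0 0 0 0 0 0.001 -1;0 0 0 0 0 0.002 -1;0 0 0 0 0 0.002 -1"

```text
time: 9.07
eef_pos: [0.5753, 0.1015, 0.0688]
tcp_rot: [0.527, 0.85, 0.0, 0.003]
contact_force: [-0.4, -4.9, 10.0]
opening: -0.003
finger_force: 4.6
```

Emit:
send_rows --moves "0 0 0 0.006 0 0 -1;0 0 0 0.013 0 0.0005 -1;0 0 0 0.02 0 0.0005 -1;0 0 0 0.025 0 0.001 -1"

```text
time: 9.57
eef_pos: [0.5732, 0.1057, 0.0688]
tcp_rot: [0.527, 0.85, -0.0, 0.003]
contact_force: [-1.3, -5.9, 10.0]
opening: -0.002
finger_force: 5.0
```

Run:
```python
from h import *
w=cam("wrist"); save(w,"w3.png",(200,60,360,240),3.3)
print(ctrl.get_state()["contact_force"])
```

```text
[-1.04012508 -5.98131383 10.09588774]
```

View pics/w3.png

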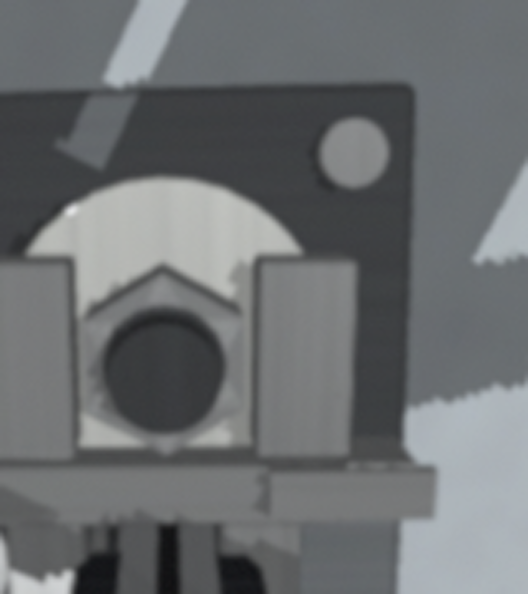

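The view shows the fixed jaw's face at about x=75, the movable jaw's at 256 and the nut's flats at 85 to 240, so some 4 mm is still to close. I'll go on with the strokes.

Emit:
send_rows --moves "0 0 0 0.007 0 0 -1;0 0 0 0.014 0 0.0003 -1;0 0 0 0.021 0 0.0006 -1;0 0 0 0.028 0 0.001 -1;0 0 0 0.033 0 0.001 -1"

```text
time: 10.25
eef_pos: [0.5699, 0.1124, 0.0682]
tcp_rot: [0.527, 0.85, 0.001, 0.002]
contact_force: [-0.4, -3.3, 7.6]
opening: -0.002
finger_force: 3.0
```

Emit:
send_rows --moves "0 0 0 0 0 -0.01 -1;0 0 0 0 0 -0.03 -1;0 0 0 -0.05 0 -0.03 -1;0 0 0 -0.1 0 -0.03 -1;0 0 0 -0.1 0 -0.03 -1;0 0 0 -0.1 0 -0.025 -1;0 0 0 -0.1 0 -0.02 -1"

```text
time: 11.12
eef_pos: [0.5768, 0.0953, 0.0701]
tcp_rot: [0.527, 0.85, -0.0, -0.0]
contact_force: [-0.0, -0.5, -1.0]
opening: -0.002
finger_force: 0.0
```

Emit:
send_rows --moves "0 0 0 0 0 0.002 -1;0 0 0 0 0 0.004 -1;0 0 0 0 0 0.006 -1;0 0 0 0 0 0.008 -1;0 0 0 0 0 0.01 -1;0 0 0 0 0 0.011 -1;0 0 0 0 0 0.011 -1"

```text
time: 12.0
eef_pos: [0.5772, 0.0953, 0.0689]
tcp_rot: [0.527, 0.85, 0.0, -0.0]
contact_force: [-2.0, 0.1, 4.5]
opening: 0.003
finger_force: 2.7
```

Emit:
send_rows --moves "0 0 0 0 0 0.0015 -1;0 0 0 0 0 0.003 -1;0 0 0 0 0 0.003 -1"

```text
time: 12.38
eef_pos: [0.5772, 0.0953, 0.0688]
tcp_rot: [0.527, 0.85, -0.0, -0.0]
contact_force: [-4.2, -0.3, 7.5]
opening: -0.0
finger_force: 3.8
```

Emit:
send_rows --moves "0 0 0 0.005 0 0.001 -1;0 0 0 0.011 0 0.002 -1;0 0 0 0.018 0 0.003 -1;0 0 0 0.025 0 0.004 -1"

```text
time: 12.88
eef_pos: [0.577, 0.0979, 0.0689]
tcp_rot: [0.527, 0.85, -0.0, 0.003]
contact_force: [-0.5, -6.7, 7.6]
opening: 0.001
finger_force: 3.9
```

Emit:
send_rows --moves "0 0 0 0.006 0 0.001 -1;0 0 0 0.013 0 0.002 -1;0 0 0 0.02 0 0.0025 -1;0 0 0 0.027 0 0.003 -1"

```text
time: 13.38
eef_pos: [0.5747, 0.1024, 0.0688]
tcp_rot: [0.527, 0.85, -0.001, 0.003]
contact_force: [-1.4, -6.3, 9.7]
opening: 0.002
finger_force: 4.9
```

Emit:
send_rows --moves "0 0 0 0.007 0 0 -1;0 0 0 0.014 0 0 -1;0 0 0 0.021 0 0 -1;0 0 0 0.026 0 0 -1"

```text
time: 13.88
eef_pos: [0.5726, 0.1071, 0.0688]
tcp_rot: [0.527, 0.85, -0.0, 0.003]
contact_force: [-0.5, -6.2, 8.5]
opening: 0.001
finger_force: 4.5
```

Emit:
send_rows --moves "0 0 0 0.006 0 0.0005 -1;0 0 0 0.013 0 0.001 -1;0 0 0 0.018 0 0.001 -1"

```text
time: 14.25
eef_pos: [0.5713, 0.1105, 0.0687]
tcp_rot: [0.527, 0.85, 0.0, 0.004]
contact_force: [-0.8, -5.3, 8.5]
opening: 0.001
finger_force: 4.3
```

Emit:
send_rows --moves "0 0 0 0 0 -0.012 -1;0 0 0 0 0 -0.03 -1;0 0 0 -0.05 0 -0.03 -1;0 0 0 -0.095 0 -0.03 -1;0 0 0 -0.095 0 -0.03 -1;0 0 0 -0.095 0 -0.023 -1;0 0 0 -0.095 0 -0.018 -1"

```text
time: 15.12
eef_pos: [0.5767, 0.0955, 0.0693]
tcp_rot: [0.527, 0.85, -0.0, -0.0]
contact_force: [0.3, 0.7, 0.9]
opening: 0.006
finger_force: 0.0
```

Run:
```python
from h import *
w=cam("wrist"); save(w,"w4.png",(200,60,360,240),3.3)
st=ctrl.get_state();print(st["eef_pos"],st["contact_force"])
```

```text
[0.57660931 0.09551862 0.06915199] [ 0.28006934 -0.27792392 -0.00580049]
```

View pics/w4.png

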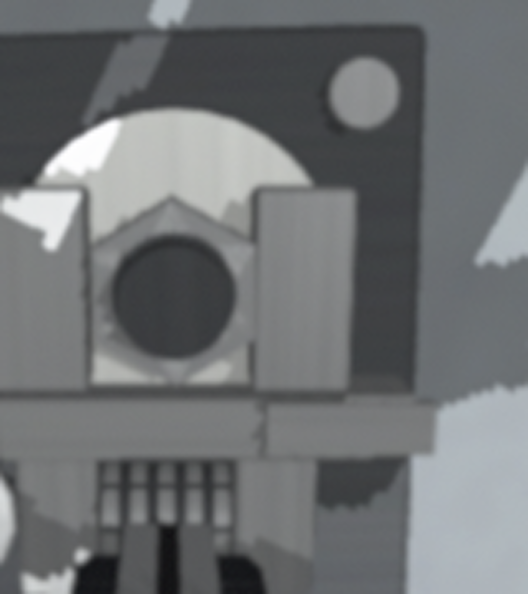

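The gap is nearly closed: jaw faces at x=90 and 255, nut flats at 93 to 252. One more stroke until it stalls.

Emit:
send_rows --moves "0 0 0 0 0 0.002 -1;0 0 0 0 0 0.004 -1;0 0 0 0 0 0.006 -1;0 0 0 0 0 0.008 -1;0 0 0 0 0 0.009 -1;0 0 0 0 0 0.009 -1"

```text
time: 15.92
eef_pos: [0.5769, 0.0955, 0.0688]
tcp_rot: [0.527, 0.85, -0.0, -0.0]
contact_force: [-4.0, -0.2, 6.5]
opening: -0.002
finger_force: 3.4
```

Emit:
send_rows --moves "0 0 0 0.005 0 0.001 -1;0 0 0 0.011 0 0.002 -1;0 0 0 0.018 0 0.003 -1;0 0 0 0.025 0 0.004 -1"

```text
time: 16.42
eef_pos: [0.5769, 0.0984, 0.0689]
tcp_rot: [0.527, 0.85, 0.0, 0.003]
contact_force: [0.2, -4.6, 6.1]
opening: -0.002
finger_force: 3.0
```

Emit:
send_rows --moves "0 0 0 0.006 0 0.002 -1;0 0 0 0.013 0 0.004 -1;0 0 0 0.02 0 0.005 -1;0 0 0 0.027 0 0.005 -1"

```text
time: 16.92
eef_pos: [0.5753, 0.1027, 0.0688]
tcp_rot: [0.527, 0.85, 0.0, 0.004]
contact_force: [-0.5, -6.2, 8.6]
opening: 0.002
finger_force: 4.1
```

Emit:
send_rows --moves "0 0 0 0.007 0 0 -1;0 0 0 0.014 0 0 -1;0 0 0 0.021 0 0 -1;0 0 0 0.028 0 0 -1;0 0 0 0.035 0 0 -1"

```text
time: 17.55
eef_pos: [0.5727, 0.1095, 0.0688]
tcp_rot: [0.527, 0.85, 0.001, 0.004]
contact_force: [0.9, -4.9, 7.1]
opening: -0.002
finger_force: 3.4
```

Emit:
send_rows --moves "0 0 0 0 0 -0.012 -1;0 0 0 0 0 -0.03 -1;0 0 0 -0.05 0 -0.03 -1;0 0 0 -0.09 0 -0.03 -1;0 0 0 -0.09 0 -0.03 -1;0 0 0 -0.09 0 -0.023 -1;0 0 0 -0.09 0 -0.018 -1"

```text
time: 18.42
eef_pos: [0.5769, 0.0949, 0.0692]
tcp_rot: [0.527, 0.85, -0.0, -0.0]
contact_force: [-0.9, 0.1, 0.2]
opening: -0.001
finger_force: 0.0
```

Run:
```python
from h import *
w=cam("wrist"); save(w,"w5.png",(200,60,360,240),3.3)
st=ctrl.get_state();print(st["eef_pos"],st["contact_force"])
```

```text
[0.57687528 0.09496207 0.06914585] [-0.00654591 -0.23432809 -0.17073214]
```

View pics/w5.png

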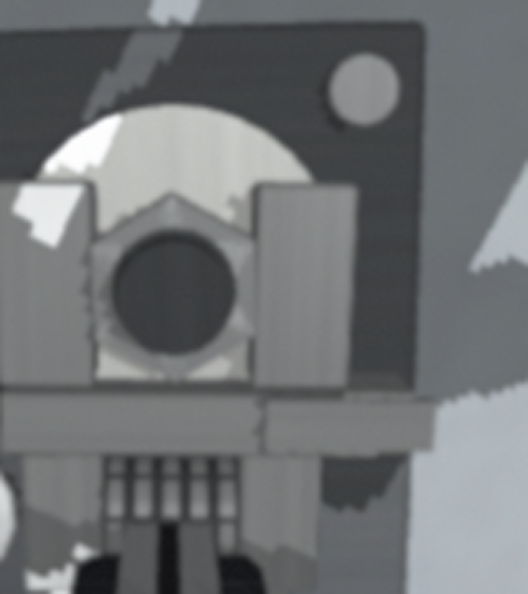

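Now the jaw faces stand at x=96 and 255, hard against the nut's flats: it closed about 0.9 mm of the 2 mm possible, so it should have stalled. One more short stroke at firmer, still safe pressure to confirm.

Emit:
send_rows --moves "0 0 0 0 0 0.002 -1;0 0 0 0 0 0.004 -1;0 0 0 0 0 0.006 -1;0 0 0 0 0 0.008 -1;0 0 0 0 0 0.01 -1;0 0 0 0 0 0.0105 -1;0 0 0 0 0 0.0105 -1"

```text
time: 19.35
eef_pos: [0.5773, 0.095, 0.0687]
tcp_rot: [0.527, 0.85, -0.0, -0.0]
contact_force: [-4.2, -0.0, 8.4]
opening: -0.003
finger_force: 3.8
```

Emit:
send_rows --moves "0 0 0 0.005 0 0.001 -1;0 0 0 0.011 0 0.002 -1;0 0 0 0.018 0 0.0035 -1;0 0 0 0.025 0 0.005 -1"

```text
time: 19.85
eef_pos: [0.5773, 0.0976, 0.0689]
tcp_rot: [0.527, 0.85, -0.0, 0.003]
contact_force: [-0.2, -6.1, 8.0]
opening: 0.001
finger_force: 4.0
```

Emit:
send_rows --moves "0 0 0 0.006 0 0.001 -1;0 0 0 0.013 0 0.002 -1;0 0 0 0.02 0 0.002 -1;0 0 0 0.027 0 0.002 -1"

```text
time: 20.35
eef_pos: [0.5759, 0.1026, 0.0689]
tcp_rot: [0.527, 0.85, 0.001, 0.004]
contact_force: [1.4, -3.0, 7.7]
opening: -0.004
finger_force: 3.4
```

Emit:
send_rows --moves "0 0 0 0 0 0.0015 -1;0 0 0 0 0 0.003 -1;0 0 0 0 0 0.003 -1"

```text
time: 20.72
eef_pos: [0.576, 0.1027, 0.0688]
tcp_rot: [0.527, 0.85, 0.001, 0.004]
contact_force: [-0.1, -4.3, 10.1]
opening: 0.003
finger_force: 4.8
```

Emit:
send_rows --moves "0 0 0 0.007 0 0 -1;0 0 0 0.014 0 0 -1;0 0 0 0.021 0 0.0005 -1"

```text
time: 21.1
eef_pos: [0.5748, 0.1061, 0.0688]
tcp_rot: [0.527, 0.85, 0.001, 0.005]
contact_force: [1.1, -4.3, 9.2]
opening: 0.002
finger_force: 4.2
```

Emit:
send_rows --moves "0 0 0 0.006 0 0 -1;0 0 0 0.012 0 0 -1"

```text
time: 21.35
eef_pos: [0.5738, 0.1084, 0.0688]
tcp_rot: [0.527, 0.85, 0.001, 0.005]
contact_force: [1.8, -5.0, 8.1]
opening: -0.0
finger_force: 4.0
```

Emit:
send_rows --moves "0 0 0 0 0 -0.012 -1;0 0 0 0 0 -0.03 -1;0 0 0 -0.05 0 -0.03 -1;0 0 0 -0.08 0 -0.03 -1;0 0 0 -0.08 0 -0.025 -1;0 0 0 -0.08 0 -0.018 -1;0 0 0 -0.08 0 -0.018 -1"

```text
time: 22.22
eef_pos: [0.5767, 0.0956, 0.069]
tcp_rot: [0.527, 0.85, -0.0, 0.0]
contact_force: [-1.5, -0.7, 1.4]
opening: 0.001
finger_force: 0.7
```

Run:
```python
from h import *
w=cam("wrist"); save(w,"w6.png",(200,60,360,240),3.3)
st=ctrl.get_state();print(st["eef_pos"],st["contact_force"])
for n in "w4","w5","w6":
    g=cv2.imread(f"pics/{n}.png",0)
    for y0 in (195,355,362,368):
        b=g[y0:y0+8].mean(0)
        print(n,y0,"L",b[76:112:3].astype(int),"R",b[237:270:3].astype(int))
```

```text
[0.57675122 0.09563454 0.06903654] [-0.41943902 -0.75020073  0.79854701]
w4 195 L [219 180 125  97 117 158 182 189 189 188 186 187] R [184 185 177 159 132  99  85 100 120 129 133]
w4 355 L [122 122 116 100  92 111 147 167 171 170 166 160] R [143 142 139 122  94  84 100 116 123 124 123]
w4 362 L [122 122 116 101  93 112 149 173 180 181 180 178] R [143 143 139 122  95  85 101 117 123 123 122]
w4 368 L [122 122 116 102  97 118 153 174 181 181 179 179] R [143 143 138 124  99  88 101 116 123 123 122]
w5 195 L [205 169 141 126 112 100 108 142 172 185 187 187] R [163 167 163 150 130 102  87  97 116 129 133]
w5 355 L [122 122 123 122 117 103  94 118 158 175 177 172] R [144 142 134 112  89  85 103 117 123 124 123]
w5 362 L [122 122 122 122 117 104  98 124 161 178 181 180] R [144 142 134 113  90  87 104 118 123 123 122]
w5 368 L [122 121 122 122 116 107 111 140 166 176 176 175] R [142 141 135 120  98  92 105 118 123 124 123]
w6 195 L [219 187 151 127 110 100 115 151 177 185 187 187] R [184 186 177 157 129  97  86 102 121 130 132]
w6 355 L [121 122 122 122 116 103  97 120 151 163 160 153] R [143 141 128 104  88  95 110 120 124 124 123]
w6 362 L [121 122 122 122 116 102  97 125 161 177 179 177] R [144 140 126 102  87  96 111 120 124 124 123]
w6 368 L [122 122 122 122 116 104 103 133 165 178 180 180] R [144 140 126 102  87  96 112 120 123 123 122]
```

View pics/w6.png

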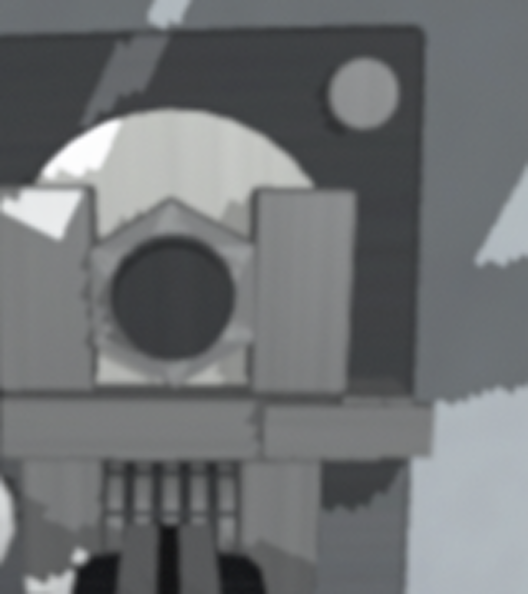

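The jaw faces moved by less than about 0.2 mm in the last stroke (96/253 against 96/255), where a free worm would have given 1.5 mm or more. The jaw is snug and the worm slips. Now over to the handle.

Emit:
send_rows --moves "0 0 0 0 0 -0.03 -1;0 0 0 0 0 -0.2 -1;0 0 0 -0.1 0 -0.4 -1;0 0 0 -0.35 0 -0.4 1;0 0 0 -0.595 0 -0.4 1;0 0 0 -0.595 0 -0.4 1;0 0 0 -0.595 0 -0.4 1;0 0 0 -0.595 0 -0.4 1" --newtons 20

```text
time: 23.28
eef_pos: [0.6289, -0.0097, 0.1487]
tcp_rot: [0.527, 0.85, -0.0, -0.0]
contact_force: [-0.5, 0.4, -1.1]
opening: 0.996
finger_force: 0.0
```

Run:
```python
from h import *
import pickle
w=cam("wrist"); pickle.dump(w,open("w7.pkl","wb")); save(w,"w7.png",None,1.5)
st=ctrl.get_state();print(st["eef_pos"],st["opening"])
```

```text
[ 0.62894463 -0.0096388   0.14875193] 1.0016927511982476
```

View pics/w7.png

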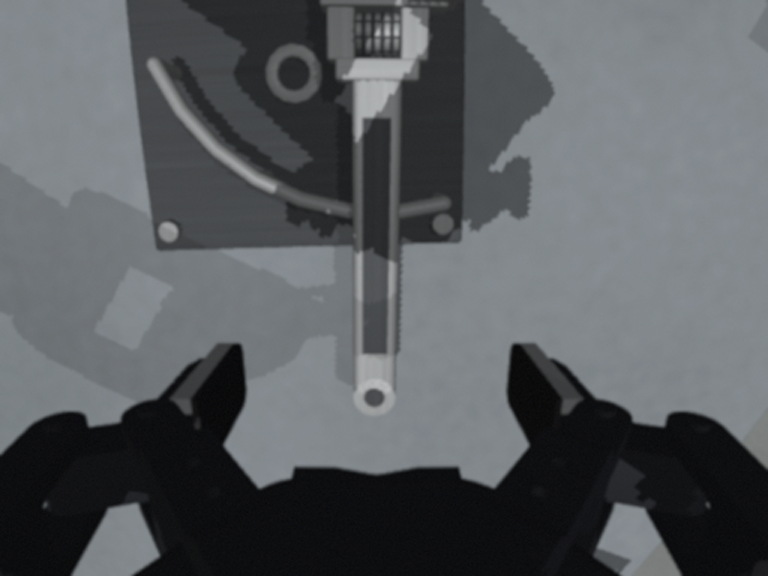

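The handle lies midway between the open fingers: its centre line runs from (378,100) to its hole at (374,398), and the finger middle is at 376.

Run:
```python
from h import *
import pickle
w=pickle.load(open("w7.pkl","rb"))
q=lambda x,y,z=.05:ray(w,[[x/1.5,y/1.5]],z)[0]
a,b,m=q(378.5,100),q(374.5,398),q(378,33,.055)
f=lambda a,b:(np.degrees(np.arctan2(*(b-a)[1::-1])).round(2),np.linalg.norm((b-a)[:2]).round(4))
print(a,b,m,f(a,b),f(m,b)); u=(b-m)[:2];u/=np.linalg.norm(u)
n=m[:2]-.038*u; print("nut",n,"grip",n+.165*u)
y=np.degrees(np.arctan2(-u[1],-u[0]))
print(y,row([*(n+.165*u),.042],116.2))
```

```text
[0.58865101 0.07543816 0.05      ] [ 0.6583552  -0.06955345  0.05      ] [0.5754047  0.10145519 0.055     ] (np.float64(-64.32), np.float64(0.1609)) (np.float64(-64.12), np.float64(0.1901))
nut [0.55882028 0.1356452 ] grip [ 0.63083157 -0.01281144]
115.87645354866491 [-1.000e-04 -1.000e-04  6.000e-04 -1.870e-02  1.600e-03  5.337e-01]
```

Emit:
send_rows --moves "0 0 0.0006 -0.012 0.0015 0.2 0.4;0 0 0.0006 -0.012 0.0015 0.4 0;0 0 0.0006 -0.012 0.0015 0.5 0;0 0 0.0006 -0.012 0.0015 0.533 0;0 0 0.0006 -0.012 0.0015 0.533 -0.2;0 0 0.0006 -0.012 0.0015 0.533 -0.3;0 0 0.0006 -0.012 0.0015 0.533 -0.5;0 0 0.0006 -0.012 0.0015 0.533 -0.7;0 0 0.0006 -0.012 0.0015 0.533 -0.8;0 0 0.0006 -0.012 0.0015 0.533 -0.8;0 0 0.0006 -0.012 0.0015 0.533 -0.8" --newtons 25

```text
time: 24.7
eef_pos: [0.6319, -0.0133, 0.0442]
tcp_rot: [0.529, 0.849, 0.0, 0.001]
contact_force: [-0.9, -0.3, 6.8]
opening: 0.276
finger_force: 27.4
```

Gripped (24 mm). Relieve the vertical load by 1.6 mm, then sweep the first half of the arc.

Emit:
send_rows --moves "0 0 0 0 0 -0.008 -0.8;0 0 0.0056 0.0005 -0.029 -0.008 -0.8;0 0 0.0111 0.002 -0.0579 -0.008 -0.8;0 0 0.0167 0.0045 -0.0868 -0.008 -0.8;0 0 0.0222 0.0081 -0.1155 -0.008 -0.8"

```text
time: 25.32
eef_pos: [0.6097, -0.0223, 0.0443]
tcp_rot: [0.588, 0.809, 0.0, 0.001]
contact_force: [3.8, -2.6, 0.3]
opening: 0.273
finger_force: 26.7
```

Emit:
send_rows --moves "0 0 0.0056 0.0005 -0.029 0 -0.8;0 0 0.0111 0.002 -0.0579 0 -0.8;0 0 0.0167 0.0045 -0.0868 0 -0.8;0 0 0.0222 0.0081 -0.1155 0 -0.8;0 0 0.0278 0.0126 -0.1441 0 -0.8;0 0 0.0333 0.0181 -0.1726 0 -0.8;0 0 0.0389 0.0247 -0.2008 0 -0.8;0 0 0.0444 0.0322 -0.2288 0 -0.8;0 0 0.05 0.0406 -0.2565 0 -0.8;0 0 0.0556 0.0501 -0.2839 0 -0.8"

```text
time: 26.58
eef_pos: [0.5523, -0.0306, 0.0443]
tcp_rot: [0.72, 0.694, -0.0, 0.001]
contact_force: [3.1, -3.9, 1.2]
opening: 0.271
finger_force: 26.8
```

Run:
```python
from h import *
st=ctrl.get_state(); x=R.from_quat(st["tcp_rot"]).as_matrix()[:2,0]
print(st["eef_pos"],np.degrees(np.arctan2(x[1],x[0])),st["contact_force"],st["wrist_torque"])
for n in ([.557,.1365],[.556,.137],[.5588,.1356]): print(np.linalg.norm(st["eef_pos"][:2]-n),np.degrees(np.arctan2(*(n-st["eef_pos"][:2])[::-1])))
```

```text
[ 0.55227952 -0.03059141  0.04426756] 87.97019513697242 [ 3.14064518 -3.94967856  1.16625167] [-0.67188986 -0.59064734  0.16511765]
0.16715807938601643 88.38177426775366
0.16763270551758272 88.7282596871249
0.16631927935390006 87.75316657126754
```

Emit:
send_rows --moves "0 0 0.0056 0.0005 -0.029 0 -0.8;0 0 0.0111 0.002 -0.0579 0 -0.8;0 0 0.0167 0.0045 -0.0868 0 -0.8;0 0 0.0222 0.0081 -0.1155 0 -0.8;0 0 0.0278 0.0126 -0.1441 0 -0.8;0 0 0.0333 0.0181 -0.1726 0 -0.8;0 0 0.0389 0.0247 -0.2008 0 -0.8;0 0 0.0444 0.0322 -0.2288 0 -0.8;0 0 0.0481 0.0375 -0.2468 0 -0.8;0 0 0.0481 0.0375 -0.2468 0 -0.8;0 0 0.0481 0.0375 -0.2468 0 -0.8"

```text
time: 27.95
eef_pos: [0.5025, -0.0213, 0.0442]
tcp_rot: [0.816, 0.579, -0.001, -0.0]
contact_force: [0.1, -5.3, 3.9]
opening: 0.273
finger_force: 27.1
```

Run:
```python
from h import *
import pickle
w=cam("wrist");pickle.dump(w,open("w8.pkl","wb")); save(w,"w8.png",None,1.5)
st=ctrl.get_state(); x=R.from_quat(st["tcp_rot"]).as_matrix()[:2,0]
print(st["eef_pos"],np.degrees(np.arctan2(x[1],x[0])),st["contact_force"],st["wrist_torque"])
for n in ([.557,.1365],[.556,.137],[.5588,.1356]): print(np.linalg.norm(st["eef_pos"][:2]-n),np.degrees(np.arctan2(*(n-st["eef_pos"][:2])[::-1])))
```

```text
[ 0.5025073  -0.02131474  0.04421454] 70.71503097547637 [ 0.17042965 -4.71067231  3.16085628] [-0.85007548 -0.01258259 -0.00293606]
0.16695791985011446 70.9504423292111
0.16710782846627004 71.33048916132643
0.16670664113770062 70.26470040767853
```

Emit:
send_rows --moves "0 0 0 0 0 0 -0.4;0 0 0 0 0 0 -0.2;0 0 0 0 0 0 0;0 0 0 0 0 0 0;0 0 0 0 0 -0.1 0;0 0 0 0 0 -0.3 0;0 0 0 0 0 -0.55 0;0 0 0 0 0 -0.55 0;0 0 0 0 0 -0.55 0;0 0 0 0 0 -0.55 0"

```text
time: 29.25
eef_pos: [0.5019, -0.0204, 0.152]
tcp_rot: [0.815, 0.579, -0.001, -0.001]
contact_force: [-0.1, 0.3, -0.4]
opening: 0.501
finger_force: 0.0
```

Run:
```python
from h import *
import pickle
w=cam("wrist");pickle.dump(w,open("w9.pkl","wb"))
t=cam("top"); 
a=cv2.resize(w["image"][0:290,60:420],None,fx=1.6,fy=1.6)
cv2.imwrite("pics/w9.png",a[:,:,::-1])
st=ctrl.get_state(); print(st["eef_pos"],st["contact_force"],st["time"])
```

```text
[ 0.50223352 -0.02044777  0.15220432] [-0.45291744 -0.06082318 -0.44862858] 29.35
```

View pics/w9.png

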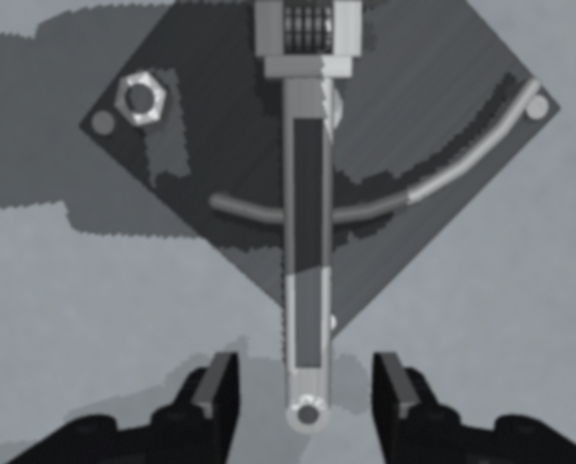

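The handle now points at the plate's corner; its hole is at (308,415) and the worm at (309,27) in the crop. The washer and spare nut lie undisturbed.

Run:
```python
from h import *
import pickle
w=pickle.load(open("w9.pkl","rb"))
q=lambda x,y,z=.05:ray(w,[[60+x/1.6,y/1.6]],z)[0]
f=lambda a,b:(np.degrees(np.arctan2(*(b-a)[1::-1])).round(2),np.linalg.norm((b-a)[:2]).round(4))
a,b,m=q(308.5,95),q(308,415),q(309,27,.055)
print(f(a,b),f(m,b),m); u=(b-m)[:2];u/=np.linalg.norm(u); print("nut",m[:2]-.038*u)
```

```text
(np.float64(-109.2), np.float64(0.1625)) (np.float64(-109.25), np.float64(0.1904)) [0.54532884 0.09975878 0.055     ]
nut [0.55785658 0.13563434]
```

The handle turned from -64.2° to -109.2°, so 45°, and the nut's seat is still where it was. The tool is clear, so I'm handing in.

```bash
python3 -c "
from plant import ctrl
print(ctrl.sign_off())"
```

```text
the job is handed in; nothing more can be done
None
```

The job is handed in: I rolled the jaw closed until the worm slipped, then swung the handle about 45° clockwise by camera measurement. Readings on the worm stayed at or below about 10 N, and the washer and spare nut look undisturbed; I did not re-check the jaw's fit after the swing, and the sign-off gave no verdict.

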